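Slide the drip tray home under the table grill

TASK

Slide the metal drip tray, pan first, into the bay under the front of the table grill until it is fully home against the back of the bay, resting on the worktop, then let go of it. Leave the glass cup and the green cup where they stand.

Things in the scene. Friction and masses are not known exactly. Their poses are not given: they have to be found in the camera images.
- tray_grip (a point): Drip tray lying on the worktop: open bright metal pan with a black upright handle fin. This point is mid-fin, 28 mm above the worktop; x runs from fin to pan, z up. Fin 44 mm long (x), 12 thick (y), top at 46 mm; a 12 mm wide, 15 mm high bar joins it to the pan. Pan 110 mm long (x), 130 wide (y), 24 high, from 50 to 160 mm ahead (+x) of this point. About 0.25 kg, slides on the worktop.
- grill: Fixed table grill, 220 mm wide, 190 deep, 122 high (front edge 62; taller parts 24 mm or more behind the face). Origin: middle of the bay's mouth, on the worktop, in the front face; x points into the bay, z up. Bay: floor is the worktop, 110 mm deep, 37 high, 142 wide, walls flaring to 166 over the first 20 mm. Home: pan's front level with the face, tray_grip at x = -50 mm, y = 0, x axes parallel.
- glass_cup: Clear glass cup, 72 mm across, 62 mm high, standing upright on the worktop; origin at the centre of its underside. A bystander.
- cup_green: Green mug standing upside down on the worktop, 87 x 118 x 64 mm with its handle; origin at the centre of its underside. A bystander.

How it is judged:
By the outcome, as a careful person would: the job done as asked, in the order asked, and still so for the second after the job is handed in, with the robot touching nothing.
It also fails if it takes over 32 s, if anything falls off the work surface, if the arm or the gripper's body presses on something with over 40 N, if the wrist force passes 120 N, or if a joint passes its speed limit or range.

ROBOT

A 6-joint arm with a two-finger parallel gripper is mounted at the origin on a cart in front of the work surface, level with it; the furniture and walls round the work are solid. World frame = base frame: x ahead of the robot, y to its left, z up, the work surface at z = 0. Lengths are in m, angles in rad, forces in N, time in s.
With the tool pointing down it reaches from about 0.35 to 0.975 m from the base axis. Payload 7.1 kg.
Tool frame: the origin (TCP) lies midway between the tips of the shut fingers; the grasp point (between the pads) lies 19 mm behind it (robot.grip_depth is the distance from the TCP to the grasp point, in m); z points along the fingers, y is the line along which they close (so a half turn about z gives the same grasp; the last joint's range is limited). The gripper opens to 88 mm and grips with 3 to 60 N. Pads are 20 mm wide; open, the fingers measure 115 mm over their backs; the gripper's body (75 mm by 178 mm) begins 61 mm behind the grasp point.
Start: joints at [1.205, 0.423, 1.63, -0, 1.089, -0.019], TCP at [0.212, 0.588, 0.223] pointing down, gripper open.
Joint ranges: [-3, 3], [-0.9, 2.11], [0.09, 2.58], [-1.31, 4.45], [0.11, 2.69], [-2.54, 2.54]. Speed limits (rad/s): [2.39, 2.39, 3.01, 3.14, 3.14, 3.14].

INTERFACE

Orientations are given as a 3x3 rotation matrix whose columns are the frame's x, y, z axes.
In Python, from workcell import robot gives the robot as it stands. The module is installed in compiled form; this text tells all that it offers.
- The arm moves only by the tool drive_tool, never from a script. Its argument "commands" is a list of rows, each a list of 6 numbers: the shift along the world's x, y, z in mm, then the turn, a rotation vector about the world's x, y, z in rad. A call has 1 to 10 rows; each row is the pose to reach, as a shift and turn from the pose commanded when the call began; what a row does not reach only later rows make up. A row lasts 1/8 s, in which the tool goes at most 62.5 mm and 10.7 degrees, less where a joint would pass 70% of its speed; a pose out of reach is approached as far as the arm can. A call with a gripper value outside its range is refused whole. "fingers" is the closure, from 0 (fully open) to 1 (shut), set as the call begins (left out, the last holds). The fingers move at their own pace and stop on an object; "force" is the grip in N (left out, the last holds). Time passes only in rows, so rows that repeat a pose let the fingers close. It gives the time, the measured TCP pose, the force and the opening at its end, in the units of the state.
- robot.get_state(): the state, without advancing time (a new reading comes with each control period).
- robot.get_image(name): name is "scene" or "side" or "wrist"; returns a dict with "pixels" (384x512x3 uint8, red, green, blue), "fx", "fy", "cx", "cy" (pixels), "R" (3x3) and "t" (3): a world point X has camera coordinates R X + t. Camera axes: x right, y down, z forward; pixel columns grow to the right and rows downward; lengths in m; the calibration is good to about 2 mm. A picture is of the moment at which its call begins. There is no depth.
- robot.hand_in(): hands the job in, once; it reports no verdict.
The state is a dict: "clock": time; "joint_pos": joint angles; "qvel": joint speeds; "effort": joint torques, N m; "tool_pos": TCP position; "tool_rot": TCP orientation; "ft_force": force on the tool from outside, world axes, zero at the start; "moment": the same for the moment, N m; "grip_width": finger opening in m.
Only numpy, scipy, OpenCV 4.12 (cv2) and the standard library are available. Lean on these libraries where they do the work, as an engineer would, in place of code of your own. Each camera call takes 0.05 s, during which the arm holds its last target. There are 200 camera calls.

## Working session

There is one attempt and no reset: what is moved stays moved. The work goes in short steps, Python scripts to look and compute and a tool call to move; the robot and the scene stay as the last step left them, time stands still between calls to the robot, and variables do not carry over. Pictures are saved under pics/ and viewed, on a budget of 10 in all, crops included, one or two more only if the job needs it, and the job is handed in when it is done.

Besides the shell and the picture viewer there is one more tool, called after "Request:" as name(argument=value, ...) on one line, values as JSON. drive_tool: Moves the arm, as the interface text tells. Its arguments: {"type":"object","properties":{"commands":{"type":"array","items":{"type":"array","items":{"type":"number"}}},"fingers":{"type":"number"},"force":{"type":"number"}},"required":["commands"]}

```bash
mkdir -p pics; cat > h.py <<'E'
import numpy as np, cv2
from workcell import robot
def grab(n,f):
    im=robot.get_image(n); cv2.imwrite(f'pics/{f}.png',cv2.cvtColor(im['pixels'],cv2.COLOR_RGB2BGR))
    np.savez(f'pics/{f}.npz',**{k:np.asarray(v) for k,v in im.items()}); return im
def load(f): return dict(np.load(f'pics/{f}.npz'))
def ray(im,u,v,z):
    R=im['R'];t=im['t'];c=-R.T@t
    d=R.T@np.array([(u-im['cx'])/im['fx'],(v-im['cy'])/im['fy'],1.])
    return c+d*(z-c[2])/d[2]
def proj(im,X):
    p=im['R']@np.asarray(X,float)+im['t']; return np.array([im['fx']*p[0]/p[2]+im['cx'],im['fy']*p[1]/p[2]+im['cy']])
E
python3 - <<'E'
from h import *
for n in("scene","side","wrist"):
    im=grab(n,n+"0"); print(n,-im['R'].T@im['t'],im['R'][2])
s=robot.get_state();print(s)
a=[cv2.imread(f'pics/{n}0.png') for n in("scene","side")]
E
```

```text
scene [-0.62964355 -0.97975873  0.69126298] [ 0.76595527  0.48311648 -0.42415917]
side [-0.02427929 -1.25390991  0.59818554] [ 0.42656125  0.79347876 -0.43409325]
wrist [0.14213258 0.61371288 0.38555011] [ 0.25788064 -0.09462285 -0.96153216]
{'clock': 0.15, 'joint_pos': array([ 1.20500921e+00,  4.23686620e-01,  1.63048408e+00,  1.37075185e-05,
        1.08860752e+00, -1.89860975e-02]), 'qvel': array([-3.79580032e-04, -3.28727515e-03, -3.17710618e-03, -9.32871550e-04,
       -6.09513999e-05,  1.15322539e-03]), 'effort': array([ 7.28497125e-04, -5.44982314e+01, -2.73920828e+01,  6.44359086e-02,
        2.03964516e-02, -7.31340151e-05]), 'tool_pos': array([0.21224444, 0.58740782, 0.2220789 ]), 'tool_rot': array([[-9.40462659e-01,  3.39896746e-01, -4.35398778e-04],
       [ 3.39897023e-01,  9.40462013e-01, -1.10278565e-03],
       [ 3.46427567e-05, -1.18511948e-03, -9.99999297e-01]]), 'ft_force': array([-0.70989317, -0.16655825,  0.66667551]), 'moment': array([-0.03283793, -0.00879139,  0.04765886]), 'grip_width': 0.08784173737027427}
```

View pics/scene0.png

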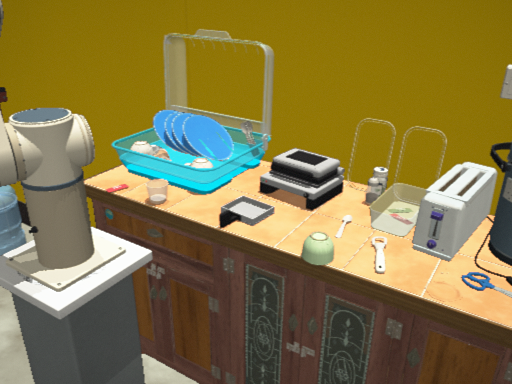

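View pics/side0.png

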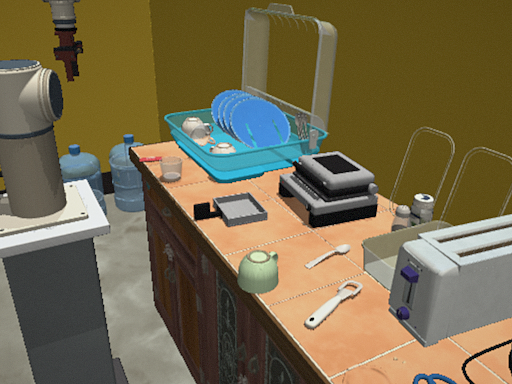

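Scene shows the tray (pan near (247,210), fin (228,216)), grill (302,178, bay mouth near (290,195)), glass (157,192) and green mug (318,248). In the side view the fin is at (204,211), the pan at (240,208) and the grill at (328,190). I'll zoom in for corners.

```bash
python3 - <<'E'
from h import *
a=cv2.imread('pics/scene0.png')[145:245,205:355]; b=cv2.imread('pics/side0.png')[150:250,185:385]
cv2.imwrite('pics/c1.png',cv2.resize(a,None,fx=5,fy=5,interpolation=cv2.INTER_CUBIC))
cv2.imwrite('pics/c2.png',cv2.resize(b,None,fx=4,fy=4,interpolation=cv2.INTER_CUBIC))
E
```

```text
(no output)
```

View pics/c1.png

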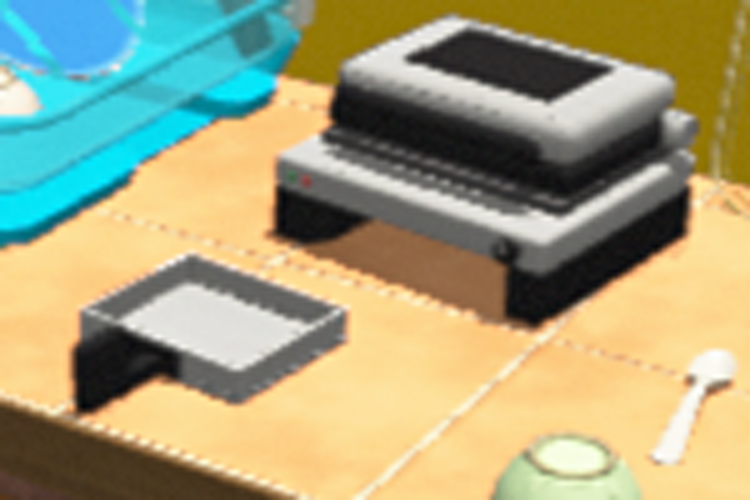

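View pics/c2.png

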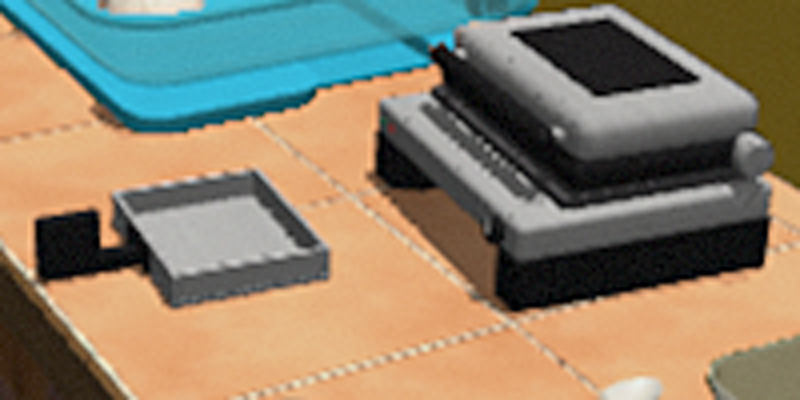

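Crops: pan rim corners at c1 (82,314),(237,372),(346,313),(190,255), with matching corners in c2. Grill front base corners are at c1 (275,236),(537,327) and c2 (377,178),(505,309).

```bash
cat > m.py <<'E'
from h import *
S=load('scene0');D=load('side0')
f1=lambda p:(205+(p[0]+.5)/5-.5,145+(p[1]+.5)/5-.5)
f2=lambda p:(185+(p[0]+.5)/4-.5,150+(p[1]+.5)/4-.5)
pts={'A':((82,314),(113,192),.024),'B':((237,372),(172,275),.024),'D':((346,313),(328,248),.024),'C':((190,255),(255,172),.024),
'gL':((275,236),(377,178),0),'gR':((537,327),(505,309),0),'gLt':((277,158),(380,100),.062),'gRt':((543,245),(505,232),.062),'grear':((686,240),(768,262),0),
'finbot':((76,412),(38,280),0)}
W={}
for k,(a,b,z) in pts.items():
    p=ray(S,*f1(a),z);q=ray(D,*f2(b),z);W[k]=(p+q)/2
    print(k,p.round(4)[:2],q.round(4)[:2])
# cups
E
cat >> m.py <<'E'
u=lambda v:v/np.linalg.norm(v)
x=u((W['C']+W['D']-W['A']-W['B'])[:2]);y=(W['A']+W['C']-W['B']-W['D'])[:2];c=((W['A']+W['B']+W['C']+W['D'])/4)[:2]
print('pan c',c,'ang',np.degrees(np.arctan2(x[1],x[0])),np.degrees(np.arctan2(-y[0],y[1])),'grip',c-.105*x)
for l,r in(('gL','gR'),('gLt','gRt')):
    d=(W[l]-W[r])[:2];print('grill',(W[l]+W[r])[:2]/2,np.linalg.norm(d),np.degrees(np.arctan2(-d[0],d[1])))
g=(W['grear']-W['gR'])[:2];print(np.linalg.norm(g),np.degrees(np.arctan2(g[1],g[0])))
print('glass',ray(S,157,203,0),ray(D,172,180,0),'green',ray(S,318,248,.03),ray(D,258,272,.03))
E
python3 m.py
```

```text
A [ 0.4241 -0.1899] [ 0.4292 -0.1886]
B [ 0.4136 -0.3117] [ 0.4147 -0.314 ]
D [ 0.5166 -0.3263] [ 0.5211 -0.3274]
C [ 0.5324 -0.1982] [ 0.5316 -0.2049]
gL [ 0.6323 -0.202 ] [ 0.63   -0.2104]
gR [ 0.6087 -0.415 ] [ 0.604  -0.4123]
gLt [ 0.6261 -0.2064] [ 0.6304 -0.2096]
gRt [ 0.6013 -0.4186] [ 0.5936 -0.4203]
grear [ 0.7852 -0.4424] [ 0.7986 -0.4407]
finbot [ 0.3558 -0.235 ] [ 0.3518 -0.2409]
pan c [ 0.47290969 -0.25762891] ang -7.13061079253093 -5.876073819886144 grip [ 0.36872179 -0.24459509]
grill [ 0.61875805 -0.30992234] 0.20892527396621544 -6.809718376847712
grill [ 0.61284237 -0.31374468] 0.2136902688081886 -8.286205880433899
0.18761666848699565 -8.55061983740225
glass [3.71474090e-01 3.18137947e-02 1.11022302e-16] [0.38461946 0.02635295 0.        ] green [ 0.3651756 -0.55089    0.03     ] [ 0.36784484 -0.55929226  0.03      ]
```

Request:
drive_tool(commands=[[23,-58,0,0,0,0.02],[50,-112,0,0,0,0.04],[83,-164,0,0,0,0.07],[116,-216,0,0,0,0.09],[146,-270,0,0,0,0.11],[173,-325,0,0,0,0.14],[193,-382,0,0,0,0.16],[206,-441,0,0,0,0.18],[213,-501,0,0,0,0.2],[216,-561,0,0,0,0.227]], fingers=0)

```text
clock: 1.4
tool_pos: [0.4285, 0.0248, 0.2228]
tool_rot: [[-0.993, 0.119, 0.001], [0.119, 0.993, -0.0], [-0.001, 0.0, -1.0]]
ft_force: [0.0, -0.2, 0.0]
grip_width: 0.0876
```

Request:
drive_tool(commands=[[-5,-58,0,0,0,0],[-15,-116,0,0,0,0],[-30,-174,0,0,0,0],[-44,-225,-10,0,0,0],[-58,-272,-30,0,0,0],[-58,-272,-60,0,0,0],[-58,-272,-60,0,0,0]])

```text
clock: 2.28
tool_pos: [0.3687, -0.2447, 0.1611]
tool_rot: [[-0.993, 0.121, -0.004], [0.121, 0.993, 0.003], [0.004, 0.002, -1.0]]
ft_force: [-0.8, -0.3, -0.5]
grip_width: 0.0876
```

```bash
python3 - <<'E'
from h import *
im=grab('wrist','w1');s=robot.get_state();print(s['clock'],s['tool_pos'],s['tool_rot'].round(3).tolist(),s['joint_pos'])
for X in ([.369,-.245,.046],[.52,-.265,.024]):print(proj(im,X))
E
```

```text
2.325 [ 0.3696902  -0.24481529  0.16222574] [[-0.993, 0.12, -0.002], [0.12, 0.993, 0.002], [0.002, 0.001, -1.0]] [-6.11780614e-01  2.51863934e-01  2.06441763e+00  4.55228481e-05
  8.27900989e-01 -2.06242472e+00]
[257.48523381 186.80939341]
[256.23501023 308.14662391]
```

View pics/w1.png

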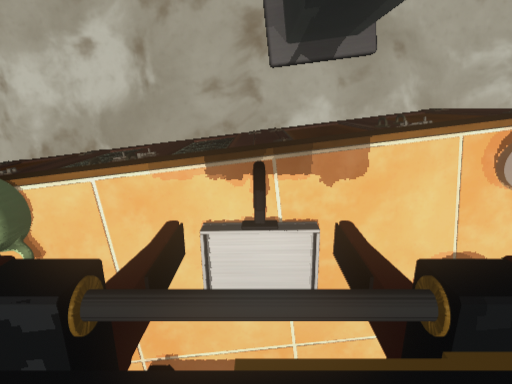

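Wrist view: fin at cols 254–266, rows 162–221; pan rear rim from (203,222) to (319,221), so the tool is nearly square to the tray.

```bash
python3 - <<'E'
from h import *
im=load('w1')
A=ray(im,319.5,221.5,.024);B=ray(im,202,222.5,.024);print(A,B,np.linalg.norm(A-B),np.degrees(np.arctan2(-(A-B)[0],(A-B)[1])))
g=cv2.cvtColor(im['pixels'],cv2.COLOR_RGB2GRAY)
for r in (175,185,195,205,215): 
    c=np.where(g[r,240:275]<75)[0]+240; print(r,c.min(),c.max(),ray(im,(c.min()+c.max())/2,r,.046),ray(im,c.min()-.5,r,.046)[1]-ray(im,c.max()+.5,r,.046)[1])
print(g[150:230:3,260])
E
```

```text
[ 0.42095312 -0.18458095  0.024     ] [ 0.40685813 -0.30947681  0.024     ] 0.12568867900448735 -6.4388152689061595
175 253 264 [ 0.35760983 -0.24263575  0.046     ] -0.011299364677120866
185 254 265 [ 0.3674539  -0.24286742  0.046     ] -0.011404366915420294
195 254 265 [ 0.37736574 -0.24406271  0.046     ] -0.011511186570895504
205 254 265 [ 0.38746519 -0.24528062  0.046     ] -0.011620026209888251
215 255 264 [ 0.39775762 -0.2465218   0.046     ] -0.009775786392426628
[ 52  52  70 128  30  30  32  33  35  35  36  38  38  39  47  49  49  49
  51  51  48  54  55  55  53  45  55]
```

Request:
drive_tool(commands=[[-2,2,-50,0,0,0],[-2,2,-100,0,0,0],[-2,2,-130,0,0,0],[-2,2,-150,0,0,0],[-2,2,-150,0,0,0]])

```text
clock: 2.95
tool_pos: [0.3688, -0.2426, 0.0126]
tool_rot: [[-0.993, 0.118, -0.001], [0.118, 0.993, 0.001], [0.001, 0.001, -1.0]]
ft_force: [0.1, -0.3, 0.0]
grip_width: 0.0878
```

Request:
drive_tool(commands=[[0,0,0,0,0,0],[0,0,0,0,0,0],[0,0,0,0,0,0],[0,0,0,0,0,0],[0,0,0,0,0,0],[0,0,0,0,0,0]], fingers=1, force=25)

```text
clock: 3.7
tool_pos: [0.3683, -0.2432, 0.0127]
tool_rot: [[-0.993, 0.12, -0.0], [0.12, 0.993, 0.0], [0.0, 0.0, -1.0]]
ft_force: [-0.3, 0.8, 0.1]
grip_width: 0.0311
```

Request:
drive_tool(commands=[[0,0,0,0,0,0],[0,0,0,0,0,0],[0,0,0,0,0,0],[0,0,0,0,0,0]])

```text
clock: 4.2
tool_pos: [0.3684, -0.2432, 0.0126]
tool_rot: [[-0.993, 0.119, -0.0], [0.119, 0.993, 0.0], [0.0, 0.0, -1.0]]
ft_force: [-0.2, 0.3, -1.1]
grip_width: 0.012
```

Request:
drive_tool(commands=[[10,-10,0,0,0,0],[20,-20,0,0,0,0],[30,-30,0,0,0,-0.005],[42,-40,0,0,0,-0.01],[54,-44,0,0,0,-0.012],[64,-44,0,0,0,-0.012],[64,-44,0,0,0,-0.012],[64,-44,0,0,0,-0.012]])

```text
clock: 5.2
tool_pos: [0.4319, -0.2867, 0.0125]
tool_rot: [[-0.991, 0.131, -0.001], [0.131, 0.991, 0.001], [0.001, 0.0, -1.0]]
ft_force: [0.1, -0.4, -2.2]
grip_width: 0.0117
```

```bash
python3 - <<'E'
from h import *
grab('scene','s2');grab('side','d2');grab('wrist','w2');s=robot.get_state();print(s['clock'],s['tool_pos'],s['tool_rot'].round(3).tolist(),s['ft_force'])
a=cv2.imread('pics/s2.png')[155:225,225:345]; b=cv2.imread('pics/d2.png')[160:240,220:340]
k=dict(fx=5,fy=5,interpolation=cv2.INTER_CUBIC)
a=cv2.resize(a,None,**k);b=cv2.resize(b,None,**k)
a=cv2.resize(a,None,fx=.8,fy=.8);b=cv2.resize(b,None,fx=.8,fy=.8)
cv2.imwrite('pics/c3.png',np.vstack([a,b]))
E
```

```text
5.35 [ 0.43192698 -0.28694525  0.01263676] [[-0.991, 0.131, -0.0], [0.131, 0.991, 0.0], [0.001, 0.0, -1.0]] [ 0.12454964 -0.24598675 -1.94541838]
```

View pics/c3.png

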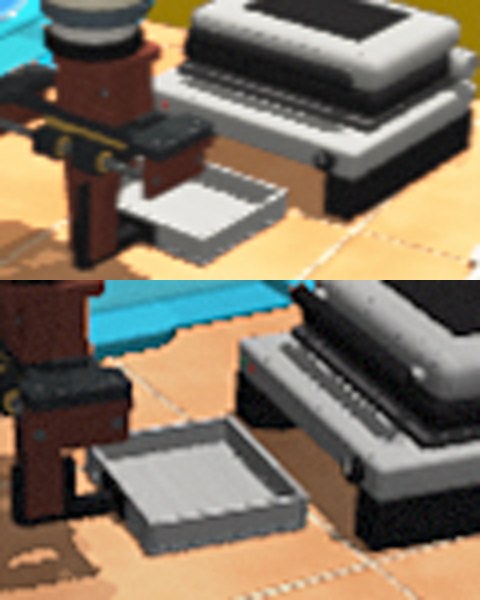

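c3 shows the pan squared up just in front of the bay with its front rim corners at scene-crop (288,190) and side-crop (230,138),(306,216). I'll compare these with the grill corners within each camera.

```bash
python3 - <<'E'
from h import *
S=load('s2');D=load('d2')
f=lambda p,o,s:(o[0]+(p[0]+.5)/s-.5,o[1]+(p[1]+.5)/s-.5)
s2=lambda p,z:ray(S,*f(p,(225,155),4),z)[:2]; d2=lambda p,z:ray(D,*f(p,(220,160),4),z)[:2]
c1=lambda p,z:ray(S,*f(p,(205,145),5),z)[:2]; c2=lambda p,z:ray(D,*f(p,(185,150),4),z)[:2]
gS=dict(L=c1((275,236),0),R=c1((539,327),0));gD=dict(L=c2((377,178),0),R=c2((510,309),0))
pS=dict(D=s2((288,190),.024),B=s2((207,240),.024)); pD=dict(A=d2((92,175),.024),B=d2((150,244),.024),C=d2((230,138),.024),D=d2((306,216),.024))
for n,g,p in(('scene',gS,pS),('side',gD,pD)):
    d=g['L']-g['R'];print(n,'face',np.linalg.norm(d),np.degrees(np.arctan2(-d[0],d[1])),'mid',(g['L']+g['R'])/2)
    a=np.radians(-7.6);x=np.array([np.cos(a),np.sin(a)]);y=np.array([-x[1],x[0]])
    m=(g['L']+g['R'])/2
    for k,v in p.items(): print(k,v.round(4),'rel mid',(x@(v-m)).round(4),(y@(v-m)).round(4),'rel R',(x@(v-g['R'])).round(4),(y@(v-g['R'])-.11).round(4))
d=pD;print([np.degrees(np.arctan2(*(d[i]-d[j])[::-1])).round(1) for i,j in('CA','DB','AB','CD')])
E
```

```text
scene face 0.21532557575329211 -6.10573475608621 mid [ 0.62086972 -0.30902558]
D [ 0.5881 -0.369 ] rel mid -0.0245 -0.0637 rel R -0.0273 -0.0661
B [ 0.478  -0.3581] rel mid -0.1351 -0.0676 rel R -0.138 -0.0699
side face 0.20463670584348764 -6.471320699444629 mid [ 0.61843586 -0.31208618]
A [ 0.4867 -0.2569] rel mid -0.1379 0.0373 rel R -0.1399 0.0296
B [ 0.4759 -0.3583] rel mid -0.1352 -0.0646 rel R -0.1372 -0.0723
C [ 0.5993 -0.2501] rel mid -0.0272 0.059 rel R -0.0292 0.0513
D [ 0.5839 -0.3717] rel mid -0.0263 -0.0636 rel R -0.0283 -0.0713
[np.float64(3.5), np.float64(-7.1), np.float64(83.9), np.float64(82.8)]
```

Request:
drive_tool(commands=[[12,-2,0,0,0,0],[25,-3,0,0,0,0],[37,-5,0,0,0,0],[50,-7,0,0,0,0],[60,-8,0,0,0,0],[70,-9,0,0,0,0],[70,-9,0,0,0,0]])

```text
clock: 6.22
tool_pos: [0.5032, -0.2963, 0.0127]
tool_rot: [[-0.991, 0.131, 0.001], [0.131, 0.991, -0.0], [-0.001, -0.0, -1.0]]
ft_force: [-0.9, 0.3, -2.4]
grip_width: 0.0115
```

Request:
drive_tool(commands=[[10,-1,0,0,0,0],[20,-3,0,0,0,0],[30,-4,0,0,0,0],[40,-5,0,0,0,0],[40,-5,0,0,0,0]])

```text
clock: 6.85
tool_pos: [0.5434, -0.3013, 0.0127]
tool_rot: [[-0.991, 0.131, 0.001], [0.131, 0.991, -0.0], [-0.001, -0.0, -1.0]]
ft_force: [-0.2, 0.4, -2.0]
grip_width: 0.0121
```

Free so far; now slowly to the back stop, watching the force.

Request:
drive_tool(commands=[[5,-1,0,0,0,0],[10,-1,0,0,0,0],[15,-2,0,0,0,0],[18,-2,0,0,0,0],[18,-2,0,0,0,0]])

```text
clock: 7.48
tool_pos: [0.5606, -0.3032, 0.0126]
tool_rot: [[-0.991, 0.131, 0.0], [0.131, 0.991, -0.0], [-0.0, -0.0, -1.0]]
ft_force: [-0.3, -1.5, -1.1]
grip_width: 0.0119
```

Request:
drive_tool(commands=[[2,0,0,0,0,0],[4,0,0,0,0,0],[4,0,0,0,0,0]])

```text
clock: 7.85
tool_pos: [0.564, -0.3031, 0.0125]
tool_rot: [[-0.991, 0.131, -0.001], [0.131, 0.991, 0.0], [0.001, 0.0, -1.0]]
ft_force: [-1.3, -0.8, -2.5]
grip_width: 0.0123
```

Request:
drive_tool(commands=[[2,0,0,0,0,0],[4,-1,0,0,0,0],[4,-1,0,0,0,0]])

```text
clock: 8.22
tool_pos: [0.5645, -0.3033, 0.0124]
tool_rot: [[-0.991, 0.131, -0.008], [0.131, 0.991, 0.003], [0.008, 0.002, -1.0]]
ft_force: [-14.0, 0.6, 8.3]
grip_width: 0.0119
```

Request:
drive_tool(commands=[[2,0,0,0,0,0],[3,0,0,0,0,0],[3,0,0,0,0,0]])

```text
clock: 8.6
tool_pos: [0.5653, -0.3034, 0.0122]
tool_rot: [[-0.991, 0.131, -0.011], [0.131, 0.991, 0.003], [0.012, 0.002, -1.0]]
ft_force: [-21.7, -1.4, 11.3]
grip_width: 0.012
```

Request:
drive_tool(commands=[[-3,0,0,0,0,0],[-5,0,0,0,0,0]])

```text
clock: 8.85
tool_pos: [0.5655, -0.3039, 0.0124]
tool_rot: [[-0.991, 0.131, -0.001], [0.131, 0.991, 0.001], [0.001, 0.001, -1.0]]
ft_force: [-1.9, 1.0, -2.7]
grip_width: 0.0118
```

Request:
drive_tool(commands=[[0,0,0,0,0,0],[0,0,0,0,0,0],[0,0,0,0,0,0],[0,0,0,0,0,0],[0,0,0,0,0,0],[0,0,0,0,0,0]], fingers=0.4)

```text
clock: 9.6
tool_pos: [0.5664, -0.3042, 0.0126]
tool_rot: [[-0.991, 0.131, -0.0], [0.131, 0.991, 0.0], [0.0, 0.0, -1.0]]
ft_force: [0.5, 0.0, -0.0]
grip_width: 0.053
```

Request:
drive_tool(commands=[[0,0,25,0,0,0],[0,0,60,0,0,0],[-30,20,110,0,0,0],[-80,50,150,0,0,0],[-120,90,170,0,0,0],[-140,140,170,0,0,0],[-140,140,170,0,0,0]])

```text
clock: 10.48
tool_pos: [0.4241, -0.1617, 0.1831]
tool_rot: [[-0.992, 0.129, -0.001], [0.129, 0.992, 0.001], [0.001, 0.001, -1.0]]
ft_force: [0.4, -0.2, -0.3]
grip_width: 0.0527
```

```bash
python3 - <<'E'
from h import *
grab('scene','s3');grab('side','d3');grab('wrist','w3');s=robot.get_state();print(s['clock'],s['tool_pos'],s['ft_force'])
a=cv2.imread('pics/s3.png')[155:235,225:345]; b=cv2.imread('pics/d3.png')[160:240,220:340]
k=dict(fx=5,fy=5,interpolation=cv2.INTER_CUBIC)
a=cv2.resize(a,(480,320),interpolation=cv2.INTER_CUBIC);b=cv2.resize(b,(480,320),interpolation=cv2.INTER_CUBIC)
cv2.imwrite('pics/c4.png',np.vstack([a,b])[:600])
E
```

```text
10.625 [ 0.42729142 -0.16472889  0.1830733 ] [ 0.05726966 -0.69076822  0.56231329]
```

View pics/c4.png

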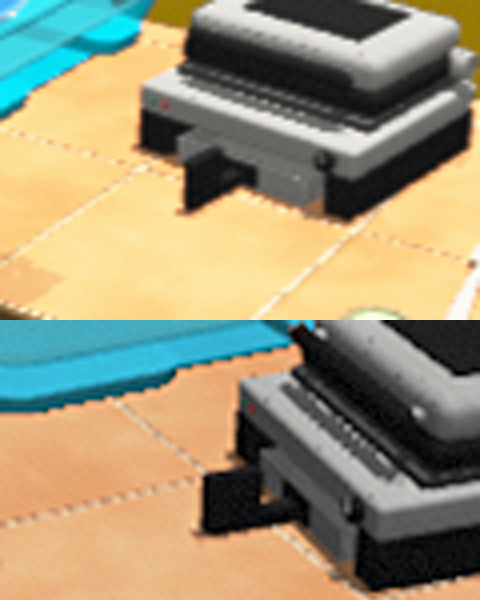

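View pics/w3.png

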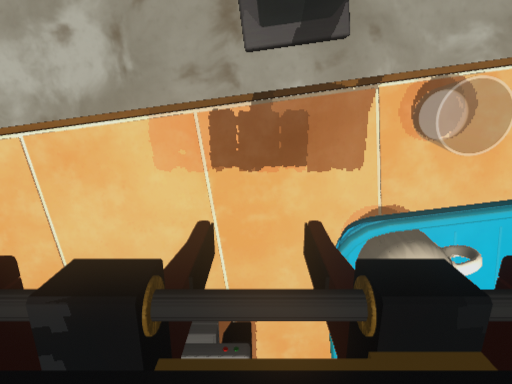

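c4 shows the pan in the bay with its rear face near flush with the legs: scene-crop rim from (178,134) to (326,180), side-crop from (263,130) to (357,222). The wrist view shows only the untouched glass at (443,112). I'll measure depth and skew.

```bash
python3 - <<'E'
from h import *
S=load('s3');D=load('d3')
f=lambda p,o,s:(o[0]+(p[0]+.5)/s-.5,o[1]+(p[1]+.5)/s-.5)
s=lambda p,z:ray(S,*f(p,(225,155),4),z)[:2]; d=lambda p,z:ray(D,*f(p,(220,160),4),z)[:2]
a=np.radians(-7.4);x=np.array([np.cos(a),np.sin(a)]);y=np.array([-x[1],x[0]])
for n,g,P in(('scene',s,[(178,134,.024),(326,180,.024),(139,150,0),(349,219,0)]),('side',d,[(263,130,.024),(357,222,.024),(237,133,0),(370,269,0)])):
    for q in P: w=g(q[:2],q[2]);print(n,q,w.round(4),(x@w).round(4),(y@w).round(4))
# fin end bottom
print(s((186,212),0),d((203,213),0))
# change elsewhere
for n in('scene0','side0'):
    A=load(n)['pixels'].astype(int);B=(S if n[1]=='c' else D)['pixels'].astype(int);m=np.abs(A-B).max(2)>40
    print(n,'diff glass/green', [m[r].sum() for r in ((slice(178,206),slice(144,170)),(slice(232,266),slice(300,336)))] if n[1]=='c' else [m[155:183,158:184].sum(),m[248:293,236:280].sum()])
# same crop, enlarged mouth
b=cv2.imread('pics/s3.png')[180:212,255:320];c=cv2.imread('pics/d3.png')[185:235,265:320]
cv2.imwrite('pics/c5.png',np.hstack([cv2.resize(b,(520,256),interpolation=cv2.INTER_CUBIC),cv2.resize(c,(282,256),interpolation=cv2.INTER_CUBIC)])[:,:800])
E
```

```text
scene (178, 134, 0.024) [ 0.6316 -0.2402] 0.6573 -0.1569
scene (326, 180, 0.024) [ 0.6215 -0.386 ] 0.666 -0.3027
scene (139, 150, 0) [ 0.6296 -0.2027] 0.6505 -0.12
scene (349, 219, 0) [ 0.6125 -0.4127] 0.6605 -0.3304
side (263, 130, 0.024) [ 0.6269 -0.2495] 0.6539 -0.1667
side (357, 222, 0.024) [ 0.6089 -0.3935] 0.6545 -0.3118
side (237, 133, 0) [ 0.6343 -0.2032] 0.6552 -0.1198
side (370, 269, 0) [ 0.6069 -0.4138] 0.6551 -0.3321
[ 0.55040738 -0.29717164] [ 0.54937926 -0.29950034]
scene0 diff glass/green [np.int64(0), np.int64(0)]
side0 diff glass/green [np.int64(0), np.int64(0)]
```

View pics/c5.png

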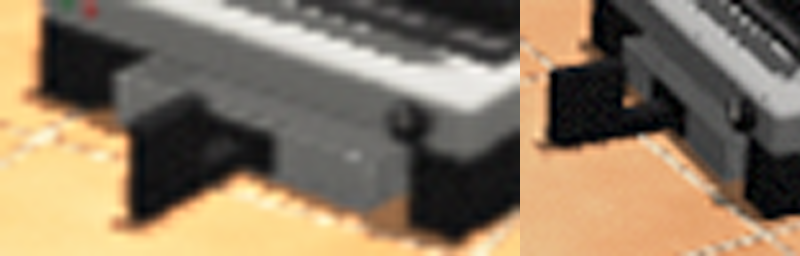

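```bash
python3 -c "
from h import *
print(robot.hand_in(), robot.get_state()['clock'])"
```

```text
the job is handed in; nothing more can be done
the job is handed in; nothing more can be done
```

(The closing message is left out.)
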